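# Open the microcentrifuge with its release key and put its rotor in the case

### The arm

A 7-joint arm with a two-finger parallel gripper is mounted at the origin on the work surface. World frame = base frame: x ahead of the robot, y to its left, z up, the work surface at z = 0. Lengths are in m, angles in degrees, forces in N, time in s.
With the tool pointing down it reaches from about 0.4 to 0.85 m from the base axis. Payload 4.4 kg.
Tool frame: the origin (TCP) lies midway between the tips of the shut fingers; the grasp point (between the pads) lies 19 mm behind it; z points along the fingers, y is the line along which they close (so a half turn about z gives the same grasp; the last joint's range is limited). The gripper opens to 94 mm and grips with 3 to 60 N. Pads are 16 mm wide; open, the fingers measure 119 mm over their backs; the gripper's body (75 mm by 177 mm) begins 78 mm behind the grasp point.
Start: joints at [59.313, 36.005, 2.206, 86.941, -1.547, 57.084, -1.146], TCP at [0.294, -0.58, 0.205] pointing down, gripper open.
Joint ranges: [-175.42, 175.42], [-21.48, 121.26], [-71.46, 75.88], [10.55, 141.38], [-63.04, 243.04], [13.31, 113.54], [-168.57, 168.57]. Speed limits (degrees/s): [147.25, 147.25, 180, 180, 180, 180, 180].

### API

Orientations are given as a 3x3 rotation matrix whose columns are the frame's x, y, z axes.
In Python, from plant import env gives the robot as it stands.
- The arm moves only by the tool servo_tool, never from a script. Its argument "commands" is a list of rows, each a list of 3 entries, a list of its own where there are three numbers: the shift along the tool's x, y, z in units of 50 mm (1.0 is 50 mm), then the turn, a rotation vector about the tool's x, y, z in units of 10 degrees (1.0 is 10 degrees), then the closure, from 0 (fully open) to 1 (shut). A call has exactly 10 rows; each row shifts and turns the commanded pose from where the row before left it, along the tool's axes as they then stand; what a row does not reach is not made up. A row lasts 1/8 s, in which the tool goes at most 62.5 mm and 10.7 degrees, less where a joint would pass 70% of its speed; a pose out of reach is approached as far as the arm can. A call is refused whole if a number of a shift passes 1 or a number of a turn 1, either way. A call with a gripper value outside its range is refused whole. The fingers move at their own pace and stop on an object; "squeeze" is the grip in N (left out, the last holds). Time passes only in rows, so rows that do not move let the fingers close, or fill a call up. It gives the time, the measured TCP pose, the force, the opening and the grip force at its end, in the units of the state.
- env.sense(): the state, without advancing time (a new reading comes with each control period).
- env.capture(name): name is "side" or "top" or "wrist"; returns a dict with "frame" (480x640x3 uint8, blue, green, red), "K" (3x3 intrinsics, pixels), "eye" and "orientation" of the camera in the world; the wrist camera has in their place "hand_eye" (4x4, takes a point from camera to tool coordinates, whose origin is the TCP and whose axes are the flange's). Camera axes: x right, y up, looking along -z (the intrinsics and any distortion apply to the point x, -y, -z); pixel columns grow to the right and rows downward; lengths in m; the calibration is good to about 2 mm. The wrist camera is an equidistant fisheye: a pixel r from the principal point sees the ray r / f radians off the axis. A picture is of the moment at which its call begins: read the wrist's pose just before it. There is no depth.
- env.close_job(): hands the job in; it is judged then, once.
The state is a dict: "time_s": time; "q": joint angles; "qvel": joint speeds; "tau": joint torques, N m; "position": TCP position; "tcp_rot": TCP orientation; "wrist_force": force on the tool from outside, world axes, zero at the start; "moment": the same for the moment, N m; "width": finger opening in m; "grip_force": force on a finger pad.
Only numpy, scipy, OpenCV 4.12 (cv2) and the standard library are available. Lean on these libraries where they do the work, as an engineer would, in place of code of your own. Each camera call takes 0.05 s, during which the arm holds its last target. There are 200 camera calls.

### The job

Take the rotor out of the microcentrifuge for cleaning: press the release key on its nose, gently and only as far as it needs, and let the lid spring fully open on its own, keeping your hand clear so that nothing of you ever touches the lid. Then lift the rotor straight off its spindle by the knob and set it down gently, flat and in the middle of the open round case, and let go. Leave the lid open, the case where it stands and the other things on the bench alone.

Things in the scene. Friction and masses are not known exactly. Their poses are not given: they have to be found in the camera images.
- centrifuge: cream bench microcentrifuge, fixed, 281 mm long (x), 210 mm wide (y), front facing its own -x. Origin on the bench under the spindle's axis, z up. Housing: x -105 to 130 mm, flat top at z = 125 mm, with a round bowl 146 mm wide around the origin's axis, floor at z = 45 mm. In front of it a lower nose: x -151 to -103 mm, 150 mm wide, top at z = 95 mm. Never load machine or key with over 18 N.
- key_seat (a point): point on the nose's top under the middle of the release key (machine x -126, y 0, z 95 mm), axes as the machine's. The key is a grey block, 26 (x) by 56 mm (y), in front of a small cover 50 mm wide, 17 mm high. Its top is 12 to 20 mm above this point: caps are screwed on to a height that differs from machine to machine and is not measured, so feel for it. Its travel: see nose_edge.
- nose_edge (a point): middle of the nose's upper front edge (machine x -151, y 0, z 95 mm). The key goes straight down, wherever pressed, against a spring: 3 N to start, 5 to 6 N at 4.5 to 6.5 mm of travel, where the hook slips off the lid with a click (the force dips by about 2 N), firm stop at 7.5 mm (7 N, then 1 N more per 0.1 mm). It returns by itself; keep it down until the lid rises.
- lid_angle (a joint): angle of the lid: about 0 shut and latched, 1.6 rad fully open, standing upright behind the bowl. Once let go, its damped spring opens it fully in about 2 s and holds it there. It is hinged along y at the rear of the housing, machine x = 112 mm, z = 128 mm.
- lid: the lid: cream panel 225 (x) by 204 mm (y), 22 mm thick, with a slight round dome; origin on the hinge line. Shut, it spans machine x -103 to 122 mm, z 129 to 159 mm. Its front edge, 23 mm behind the key's middle, swings up and back on an arc of 215 mm about the hinge, so a hand held straight above the key may be in its way: lean the hand back, away from the lid.
- rotor: black round 12-place rotor, 110 mm across, 0.2 to 0.4 kg; origin in the middle of its underside, z up. Its body is 34 mm high; an aluminium knob to lift it by, 22 mm wide, 24 mm high (z 34 to 58 mm), stands on top. It starts in the bowl, underside at machine z = 55 mm, its blind bore (12 to 13 mm wide) over a spindle 10 mm wide and 14 mm high.
- rotor_knob (a point): middle of the knob's top face, 58 mm above the rotor's underside
- case: open round case of milky clear plastic, loose (0.25 kg), 166 mm across (a thin brim reaches 176 mm), 28 mm high, inner floor at z = 4 mm and 150 mm wide; origin in the middle of its underside. It stands left or right of the machine.
- tip_box: bystander: pipette tip box 120 x 84 x 63 mm, on the other side of the machine from the case; origin under its middle
- tube_rack: bystander: green tube rack 200 x 90 x 48 mm, rear left; origin under its middle
- bottle: bystander: white bottle, 60 mm diameter, 160 mm high, rear right; origin under its middle
- jar: bystander: small amber jar, 48 mm diameter, 70 mm high, right of the machine; origin under its middle
- marker: bystander: marker pen 135 mm long, 12 mm thick, lying in front of the robot, left; origin under its middle
- tape: bystander: roll of tape, 84 mm diameter, 19 mm high, lying in front of the robot, right; origin under its middle
Mind the look-alikes: they are no part of the job. What is meant by the case is not red, and is the smaller of those in its own colour.

How it is judged:
By the outcome, as a careful person would: the job done as asked, in the order asked, and still so for the second after the job is handed in, with the robot touching nothing.
It also fails if it takes over 61 s, if anything falls off the work surface, if the arm or the gripper's body presses on something with over 40 N, if the wrist force passes 120 N, or if a joint passes its speed limit or range.

## Working session

There is one attempt and no reset: what is moved stays moved. The work goes in short steps, Python scripts to look and compute and a tool call to move; the robot and the scene stay as the last step left them, time stands still between calls to the robot, and variables do not carry over. Pictures are saved under pics/ and viewed, at most 12 in all, crops included, and the job is handed in when it is done.

Besides the shell and the picture viewer there is one more tool, called after "Emit:" as name(argument=value, ...), one argument or row to a line, values as JSON. servo_tool: Moves the arm, as the interface text tells. Its arguments: {"type":"object","properties":{"commands":{"type":"array","items":{"type":"array"}},"squeeze":{"type":"number"}},"required":["commands"]}

```bash
mkdir -p pics
python3 - <<'E'
from plant import env
import cv2,json,numpy as np
s=env.sense();print(s)
for n in("side","top"):
    c=env.capture(n);cv2.imwrite(f"pics/{n}0.png",c["frame"]);np.savez(f"{n}0.npz",**c)
    print(n,c["K"],c["eye"],c["orientation"],[k for k in c])
E
```

```text
{'time_s': 0.0, 'q': array([59.31222061, 36.05540876,  2.20216157, 86.99441542, -1.54512008,
       57.08485399, -1.14681469]), 'qvel': array([ 0.02255809,  0.01127783, -0.04322026, -0.05079353,  0.03395715,
       -0.10023951,  0.09882125]), 'tau': array([-6.05977766e-04, -5.49723995e+01,  1.14311289e+00, -1.86634308e+01,
       -5.22197527e-02,  2.34273705e-02,  1.73257949e-04]), 'position': array([ 0.29398513, -0.5789809 ,  0.20460253]), 'tcp_rot': array([[ 8.91653790e-01,  4.52717091e-01, -8.68561232e-04],
       [ 4.52717922e-01, -8.91652331e-01,  1.61393288e-03],
       [-4.37996469e-05, -1.83228261e-03, -9.99998320e-01]]), 'wrist_force': array([ 0.00965656, -0.17862769,  0.90219426]), 'moment': array([-0.03838785,  0.02560358,  0.03712093]), 'grip_force': 0.0, 'width': 0.0939195880357204}
side [[582.43492066   0.         315.43384837]
 [  0.         582.43492066 241.60346478]
 [  0.           0.           1.        ]] [ 1.56042382 -0.95733887  1.21450899] [[ 0.61144638 -0.49734832  0.61544941]
 [ 0.79120162  0.37292344 -0.48469382]
 [ 0.01154615  0.78330885  0.62152548]] ['frame', 'K', 'eye', 'orientation']
top [[547.07947398   0.         324.37678788]
 [  0.         547.07947398 241.10060497]
 [  0.           0.           1.        ]] [ 0.38776754 -0.12523414  1.45403136] [[ 0.01807116  0.99818717 -0.05740906]
 [-0.99983368  0.01818259  0.00141919]
 [ 0.00246047  0.05737386  0.99834973]] ['frame', 'K', 'eye', 'orientation']
```

View pics/top0.png

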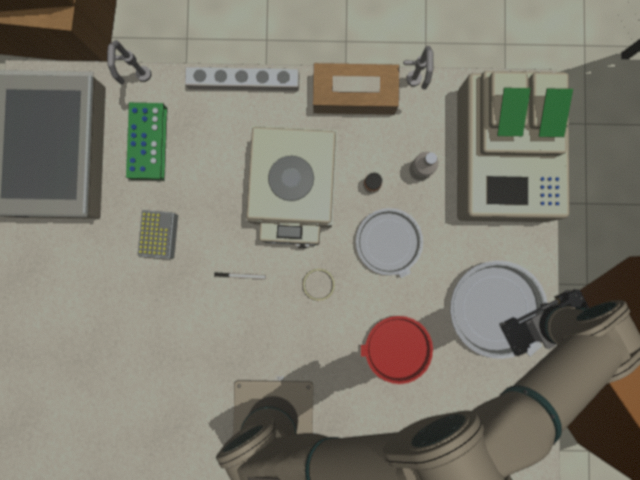

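View pics/side0.png

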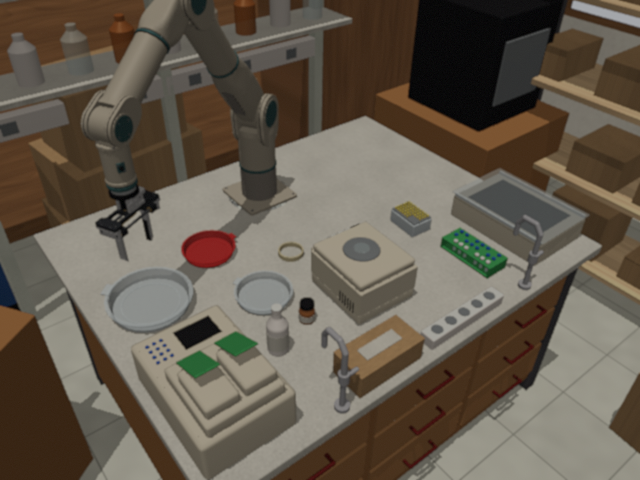

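Top view: the candidates for the case are the milky tray at (388,242), the larger milky tray at (497,308) and the red one at (398,349). The one at (388,242) fits: it isn't red, it's the smaller milky one, and it stands right of the machine. The machine is at (291,178) with its key near (289,231). I'll measure these and confirm in a crop.

```bash
cat > h.py <<'E'
import numpy as np,cv2
def load(n): return dict(np.load(n))
def cast(c,uv,z):
    uv=np.atleast_2d(uv).astype(float);K=c["K"]
    d=np.c_[(uv[:,0]-K[0,2])/K[0,0],-(uv[:,1]-K[1,2])/K[1,1],-np.ones(len(uv))]@c["orientation"].T
    return c["eye"]+d*((z-c["eye"][2])/d[:,2])[:,None]
def proj(c,P):
    p=(np.atleast_2d(P)-c["eye"])@c["orientation"];K=c["K"]
    return np.c_[K[0,2]+K[0,0]*p[:,0]/-p[:,2],K[1,2]+K[1,1]*p[:,1]/p[:,2]]
E
python3 - <<'E'
from h import *
c=load("top0.npz");f=c["frame"]
hsv=cv2.cvtColor(f,cv2.COLOR_BGR2HSV)
for p in[(262,140),(320,200),(291,178),(289,231),(388,242),(375,235),(345,150),(345,210),(270,236),(300,260),(388,212)]:print(p,f[p[1],p[0]],hsv[p[1],p[0]])
g=cv2.resize(f[115:285,230:430],None,fx=4,fy=4,interpolation=cv2.INTER_CUBIC)[:600]
gx=np.int32(g);cv2.imwrite("pics/crop.png",cv2.resize(f[120:270,230:430],None,fx=4,fy=4,interpolation=cv2.INTER_CUBIC))
E
```

```text
(262, 140) [144 164 160] [ 36  31 164]
(320, 200) [151 163 159] [ 40  19 163]
(291, 178) [121 121 118] [ 90   6 121]
(289, 231) [109 110 108] [ 75   5 110]
(388, 242) [154 152 149] [102   8 154]
(375, 235) [153 152 150] [100   5 153]
(345, 150) [146 159 161] [ 26  24 161]
(345, 210) [140 153 157] [ 23  28 157]
(270, 236) [147 164 160] [ 37  26 164]
(300, 260) [143 157 160] [ 25  27 160]
(388, 212) [94 96 95] [45  5 96]
```

View pics/crop.png

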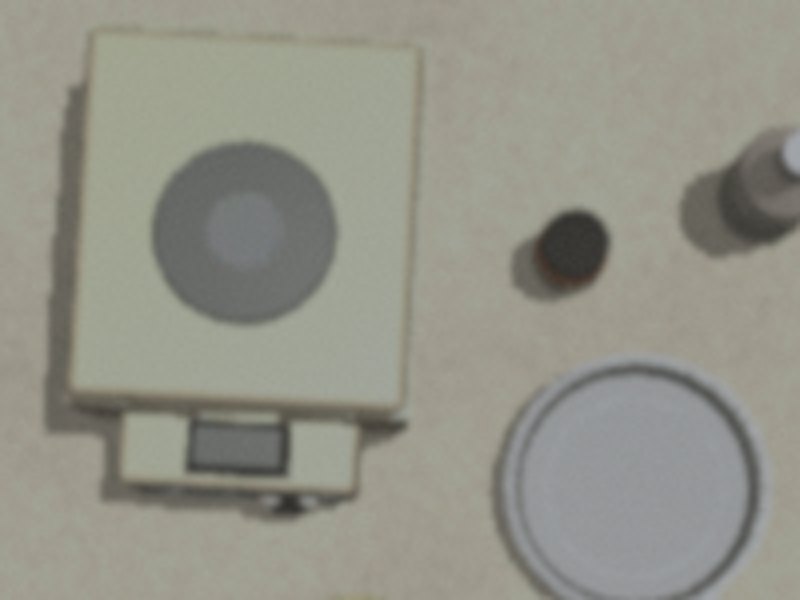

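The crop confirms the case: a milky tray with brim and inner floor at crop (637,485), image (388,241). The lid's corners are at crop (92,32), (420,47), (403,408) and (72,390), and the key's centre is at crop (238,447).

Run:
```python
from h import *
c=load("top0.npz");f=c["frame"]
b,g,r=[cv2.GaussianBlur(f[:,:,i],(0,0),1.5).astype(float) for i in range(3)]
def comp(m,p):
    m=m.astype(np.uint8);n,l,st,ce=cv2.connectedComponentsWithStats(m);k=l[p[1],p[0]];return (l==k).astype(np.uint8),st[k],ce[k]
up=cv2.resize(f[100:260,230:350],None,fx=4,fy=4,interpolation=cv2.INTER_CUBIC)
m=(g-r>1)&(g>130);mm,st,ce=comp(m,(262,140));print("lid",st,ce)
mm[220:]=0
cs=max(cv2.findContours(mm,0,1)[0],key=len)
rect=cv2.minAreaRect(cs);print(rect)
pts=cv2.boxPoints(rect)
man=np.array([(92,32),(420,47),(403,408),(72,390)])/4+[230,120]-0.375
for nm,q in(("mask",pts),("man",man)):
    w=cast(c,q,.151);print(nm,q.round(1).tolist(),w.round(4).tolist(),w.mean(0))
    print([np.linalg.norm(w[i]-w[i-1]).round(4) for i in range(4)])
wm=cast(c,man,.151)
ax=(wm[0]+wm[1]-wm[2]-wm[3])[:2];yaw=np.arctan2(ax[1],ax[0]);print("yaw x edges",np.degrees(yaw))
ay=(wm[0]+wm[3]-wm[1]-wm[2])[:2];print("yaw y",np.degrees(np.arctan2(-ay[0],ay[1])))
# key
k=np.array([(238,447)])/4+[230,120]-.375
print("key z.109-.115",cast(c,k,.111))
d=np.array([(245,233)])/4+[230,120]-.375;print("dome",cast(c,d,.157))
# case
for z,th in((.028,0),):
    m=(b-r>0.5)&(b>125);mm,st,ce=comp(m,(388,242));cs=max(cv2.findContours(mm,0,1)[0],key=len)
    e=cv2.fitEllipse(cv2.convexHull(cs));print("case",st,ce,e,cast(c,[e[0]],.028),cast(c,[(e[0][0]+e[1][0]/2,e[0][1]),(e[0][0]-e[1][0]/2,e[0][1])],.028))
    fl=((np.hypot(*np.mgrid[0:480,0:640][::-1]-np.array(e[0])[:,None,None])<24));
```

```text
lid [ 250  129   83   91 5057] [291.26497924 172.84180344]
((291.19403076171875, 173.85394287109375), (78.58609008789062, 86.97240447998047), 3.2704882621765137)
mask [[249.5, 215.0], [254.39999389648438, 128.1999969482422], [332.8999938964844, 132.6999969482422], [327.8999938964844, 219.5]] [[0.5219, 0.0531, 0.151], [0.7325, 0.0466, 0.151], [0.7251, -0.1429, 0.151], [0.5146, -0.1347, 0.151]] [ 0.62351986 -0.04447022  0.151     ]
[np.float64(0.1879), np.float64(0.2108), np.float64(0.1897), np.float64(0.2107)]
man [[252.6, 127.6], [334.6, 131.4], [330.4, 221.6], [247.6, 217.1]] [[0.7338, 0.051, 0.151], [0.7284, -0.147, 0.151], [0.5096, -0.1406, 0.151], [0.5168, 0.0574, 0.151]] [ 0.62214553 -0.04478599  0.151     ]
[np.float64(0.2172), np.float64(0.1981), np.float64(0.2189), np.float64(0.1981)]
yaw x edges -1.6873273117123064
yaw y -1.8283778131268005
key z.109-.115 [[ 0.48738826 -0.03996627  0.111     ]]
dome [[ 0.61224391 -0.0442774   0.157     ]]
case [ 357  214   60   62 2841] [386.75677578 243.17986624] ((387.3473205566406, 243.86105346679688), (57.621360778808594, 66.21366119384766), 146.16839599609375) [[ 0.46554633 -0.29177588  0.028     ]] [[ 0.46691596 -0.36701707  0.028     ]
 [ 0.46417706 -0.21655422  0.028     ]]
```

Emit:
servo_tool(
  commands=[
    [[0.78,-0.81,-0.03],[0,0,0],1],
    [[0.78,-0.81,-0.03],[0,0,0],1],
    [[0.78,-0.81,-0.03],[0,0,0],1],
    [[0.78,-0.81,-0.03],[0,0,0],1],
    [[0.78,-0.81,-0.03],[0,0,0],1],
    [[0.78,-0.81,-0.03],[0,0,0],1],
    [[0.78,-0.81,-0.03],[0,0,0],1],
    [[0.78,-0.81,-0.03],[0,0,0],1],
    [[0.78,-0.81,-0.03],[0,0,0],1],
    [[0.78,-0.81,-0.03],[0,0,0],1],
  ],
  squeeze=10,
)

```text
time_s: 1.35
position: [0.4589, -0.0402, 0.2205]
tcp_rot: [[0.892, 0.453, -0.0], [0.453, -0.892, -0.0], [-0.0, 0.0, -1.0]]
wrist_force: [-0.4, 0.1, 0.2]
width: 0.0009
grip_force: 0.0
```

Emit:
servo_tool(
  commands=[
    [[0,0,0],[0,0,0.96],1],
    [[0,0,0],[0,0,0.96],1],
    [[0,0,0],[0,0,0.95],1],
    [[0,0,0],[0,0.9,0],1],
    [[0,0,0],[0,0.9,0],1],
    [[0,0,0],[0,0.9,0],1],
    [[0,0,0],[0,0.8,0],1],
    [[0,0,0],[0,0,0],1],
    [[0,0,0],[0,0,0],1],
    [[0,0,0],[0,0,0],1],
  ],
)

```text
time_s: 2.6
position: [0.4441, -0.063, 0.2074]
tcp_rot: [[0.946, -0.054, 0.319], [-0.034, -0.997, -0.066], [0.322, 0.052, -0.945]]
wrist_force: [-0.5, -0.1, -0.6]
width: 0.0008
grip_force: 0.0
```

Run:
```python
from plant import env
import cv2,numpy as np
s=env.sense();print(s["time_s"],s["q"].round(1),s["position"],s["tcp_rot"].round(4).tolist(),s["wrist_force"],s["width"])
c=env.capture("side");cv2.imwrite("pics/side1.png",c["frame"]);
c=env.capture("wrist");cv2.imwrite("pics/wrist1.png",c["frame"]);np.savez("wrist1.npz",pos=s["position"],rot=s["tcp_rot"],**c)
print(c["K"],c["hand_eye"].round(4).tolist())
```

```text
2.6 [  16.4   12.6  -17.6  134.6   27.8   16.5 -118.3] [ 0.44406597 -0.06299035  0.2074327 ] [[0.9461, -0.0536, 0.3193], [-0.0341, -0.9972, -0.0663], [0.322, 0.0518, -0.9453]] [-0.48586819 -0.08342229 -0.55443869] 0.0008102569117296352
[[371.64829954   0.         315.94014573]
 [  0.         371.64829954 239.81911626]
 [  0.           0.           1.        ]] [[0.0011, 0.964, 0.266, 0.077], [1.0, -0.0007, -0.0015, -0.0013], [-0.0012, 0.266, -0.964, -0.1789], [0.0, 0.0, 0.0, 1.0]]
```

View pics/wrist1.png

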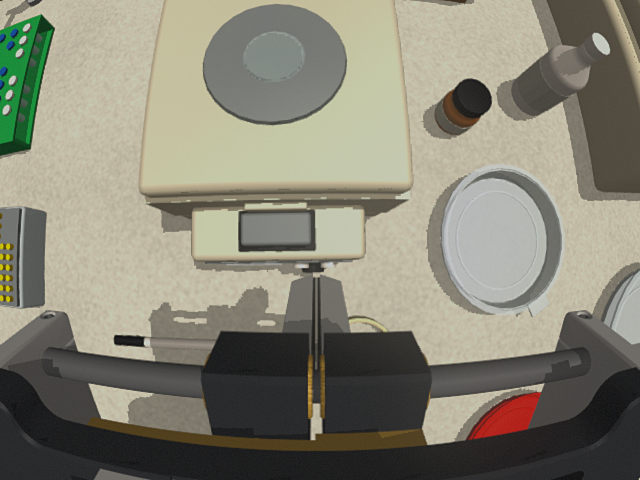

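The wrist picture shows the key at (277,230), the case at (502,240) and the lid's dome at (275,63). The lean stopped near joint limits at about 19°, which is enough for hand clearance. Next I check the key by ray and work out the shift.

```bash
cat >> h.py <<'E'
from scipy.spatial.transform import Rotation as Ro
def wcast(c,uv,z):
    uv=np.atleast_2d(uv).astype(float);K=c["K"];H=c["hand_eye"]
    d=(uv-K[:2,2])/K[0,0];r=np.hypot(*d.T);k=np.where(r>1e-9,np.sin(r)/np.maximum(r,1e-9),1)
    v=np.c_[d[:,0]*k,-d[:,1]*k,-np.cos(r)]
    v=v@H[:3,:3].T@c["rot"].T;e=c["pos"]+c["rot"]@H[:3,3]
    return e+v*((z-e[2])/v[:,2])[:,None]
def Rt(yaw,lean=0): # tool pose: x along yaw, z down, leaned back by lean
    return (Ro.from_euler("z",yaw,degrees=True)*Ro.from_matrix(np.diag([1,-1,-1]))*Ro.from_euler("y",lean,degrees=True)).as_matrix()
def plan(s,p,R): # total shift (units, tool axes now) and turn
    A=s["tcp_rot"];return (A.T@(np.array(p)-s["position"])/.05).round(2),(Ro.from_matrix(A.T@R).as_rotvec(degrees=True)/10).round(2)
E
python3 - <<'E'
from h import *
from plant import env
c=load("wrist1.npz")
print("key",wcast(c,(277,230),.111),"case",wcast(c,(502,240),.028),"dome",wcast(c,(275,63),.157))
s=env.sense();print(plan(s,(.4877,-.0407,.15),Rt(-1.75,22)))
f=load("top0.npz")["frame"];g=cv2.cvtColor(f,6)
ci=cv2.HoughCircles(cv2.GaussianBlur(cv2.resize(g[190:300,340:440],None,fx=4,fy=4,interpolation=2),(0,0),2),cv2.HOUGH_GRADIENT,1,400,param1=60,param2=15,minRadius=100,maxRadius=150)
print(ci); t=load("top0.npz")
if ci is not None: print(cast(t,ci[0,:1,:2]/4+[340,190]-.375,.024))
E
```

```text
key [[ 0.48535791 -0.03877142  0.111     ]] case [[ 0.47005924 -0.28464968  0.028     ]] dome [[ 0.60508974 -0.04308348  0.157     ]]
(array([ 0.44, -0.55,  1.33]), array([ 0.32,  0.32, -0.02]))
[[[196.5 207.5 122.9]]]
[[ 0.4720229  -0.29584596  0.024     ]]
```

Emit:
servo_tool(
  commands=[
    [[0.11,-0.14,0.33],[0,0,0],1],
    [[0.11,-0.14,0.33],[0,0,0],1],
    [[0.11,-0.14,0.33],[0,0,0],1],
    [[0.11,-0.13,0.34],[0,0,0],1],
    [[0,0,0],[0.16,0.16,0],1],
    [[0,0,0],[0.16,0.16,0],1],
    [[0,0,0],[0,0,0],1],
    [[0,0,0],[0,0,0],1],
    [[0,0,0],[0,0,0],1],
    [[0,0,0],[0,0,0],1],
  ],
)

```text
time_s: 3.95
position: [0.4895, -0.0418, 0.1565]
tcp_rot: [[0.931, -0.031, 0.364], [-0.029, -1.0, -0.01], [0.365, -0.001, -0.931]]
wrist_force: [1.4, 0.2, -0.9]
width: 0.0002
grip_force: 0.0
```

Run:
```python
from h import *
from plant import env
s=env.sense();print(s["q"].round(1),s["position"],s["wrist_force"]);print(plan(s,(.4877,-.0407,.13),Rt(-1.75,22)))
```

```text
[  25.    23.4  -31.1  134.9   77.8   13.4 -168.5] [ 0.48945213 -0.04184541  0.15653018] [ 1.37547747  0.20600184 -0.85568532]
(array([-0.23, -0.02,  0.48]), array([-0.  ,  0.06, -0.01]))
```

Emit:
servo_tool(
  commands=[
    [[0,0,0],[0,-0.3,0],1],
    [[0,0,0],[0,-0.3,0],1],
    [[-0.05,-0.01,0.12],[0,0,0],1],
    [[-0.05,0,0.12],[0,0,0],1],
    [[-0.05,-0.01,0.12],[0,0,0],1],
    [[-0.05,0,0.12],[0,0,0],1],
    [[0,0,0],[0,0,0],1],
    [[0,0,0],[0,0,0],1],
    [[0,0,0],[0,0,0],1],
    [[0,0,0],[0,0,0],1],
  ],
)

```text
time_s: 5.2
position: [0.4869, -0.0422, 0.1309]
tcp_rot: [[0.962, -0.033, 0.272], [-0.032, -0.999, -0.01], [0.273, 0.001, -0.962]]
wrist_force: [-0.2, -0.6, -0.0]
width: 0.0003
grip_force: 0.0
```

Run:
```python
from h import *
from plant import env
s=env.sense();print(s["q"].round(1),s["position"],s["wrist_force"]);print(plan(s,(.4875,-.0407,.12),Rt(-1.75,16)))
```

```text
[  25.8   27.7  -33.3  131.3   62.3   18.1 -153.1] [ 0.48685533 -0.04216428  0.13088692] [-0.22978631 -0.57877528 -0.0227257 ]
(array([-0.05, -0.03,  0.21]), array([ 0.01,  0.02, -0.01]))
```

Emit:
servo_tool(
  commands=[
    [[-0.02,0,0.07],[0,0,0],1],
    [[-0.02,-0.03,0.07],[0,0,0],1],
    [[-0.02,0,0.07],[0,0,0],1],
    [[0,0,0.02],[0,0,0],1],
    [[-0.01,0,0.02],[0,0,0],1],
    [[0,0,0.02],[0,0,0],1],
    [[-0.01,0,0.02],[0,0,0],1],
    [[0,0,0],[0,0,0],1],
    [[0,0,0],[0,0,0],1],
    [[0,0,0],[0,0,0],1],
  ],
)

```text
time_s: 6.45
position: [0.4871, -0.0406, 0.1158]
tcp_rot: [[0.962, -0.033, 0.273], [-0.032, -0.999, -0.01], [0.273, 0.001, -0.962]]
wrist_force: [0.7, -0.3, 2.5]
width: 0.0005
grip_force: 1.4
```

Emit:
servo_tool(
  commands=[
    [[-0.01,0,0.02],[0,0,0],1],
    [[0,0,0.02],[0,0,0],1],
    [[-0.01,0,0.02],[0,0,0],1],
    [[0,0,0],[0,0,0],1],
    [[0,0,0],[0,0,0],1],
    [[0,0,0],[0,0,0],1],
    [[0,0,0],[0,0,0],1],
    [[0,0,0],[0,0,0],1],
    [[0,0,0],[0,0,0],1],
    [[0,0,0],[0,0,0],1],
  ],
)

```text
time_s: 7.7
position: [0.4869, -0.0406, 0.1126]
tcp_rot: [[0.962, -0.033, 0.272], [-0.032, -0.999, -0.009], [0.272, 0.0, -0.962]]
wrist_force: [1.1, -0.4, 3.6]
width: 0.0003
grip_force: 2.2
```

Emit:
servo_tool(
  commands=[
    [[-0.003,0,0.01],[0,0,0],1],
    [[-0.003,0,0.01],[0,0,0],1],
    [[-0.003,0,0.01],[0,0,0],1],
    [[0,0,0],[0,0,0],1],
    [[0,0,0],[0,0,0],1],
    [[0,0,0],[0,0,0],1],
    [[0,0,0],[0,0,0],1],
    [[0,0,0],[0,0,0],1],
    [[0,0,0],[0,0,0],1],
    [[0,0,0],[0,0,0],1],
  ],
)

```text
time_s: 8.95
position: [0.487, -0.0406, 0.1111]
tcp_rot: [[0.962, -0.033, 0.272], [-0.032, -0.999, -0.01], [0.273, 0.001, -0.962]]
wrist_force: [1.8, -0.7, 4.9]
width: 0.0003
grip_force: 2.7
```

Emit:
servo_tool(
  commands=[
    [[-0.003,0,0.01],[0,0,0],1],
    [[-0.003,0,0.01],[0,0,0],1],
    [[0,0,0],[0,0,0],1],
    [[0,0,0],[0,0,0],1],
    [[0,0,0],[0,0,0],1],
    [[0,0,0],[0,0,0],1],
    [[0,0,0],[0,0,0],1],
    [[0,0,0],[0,0,0],1],
    [[0,0,0],[0,0,0],1],
    [[0,0,0],[0,0,0],1],
  ],
)

```text
time_s: 10.2
position: [0.4869, -0.0406, 0.11]
tcp_rot: [[0.962, -0.033, 0.272], [-0.032, -0.999, -0.01], [0.273, 0.001, -0.962]]
wrist_force: [0.7, -0.8, 5.0]
width: 0.0005
grip_force: 2.7
```

Emit:
servo_tool(
  commands=[
    [[-0.003,0,0.01],[0,0,0],1],
    [[-0.002,0,0.006],[0,0,0],1],
    [[0,0,0],[0,0,0],1],
    [[0,0,0],[0,0,0],1],
    [[0,0,0],[0,0,0],1],
    [[0,0,0],[0,0,0],1],
    [[0,0,0],[0,0,0],1],
    [[0,0,0],[0,0,0],1],
    [[0,0,0],[0,0,0],1],
    [[0,0,0],[0,0,0],1],
  ],
)

```text
time_s: 11.45
position: [0.4869, -0.0406, 0.1092]
tcp_rot: [[0.962, -0.033, 0.273], [-0.032, -0.999, -0.01], [0.273, 0.001, -0.962]]
wrist_force: [1.0, -0.7, 6.1]
width: 0.0001
grip_force: 2.9
```

Emit:
servo_tool(
  commands=[
    [[-0.002,0,0.008],[0,0,0],1],
    [[-0.002,0,0.006],[0,0,0],1],
    [[0,0,0],[0,0,0],1],
    [[0,0,0],[0,0,0],1],
    [[0,0,0],[0,0,0],1],
    [[0,0,0],[0,0,0],1],
    [[0,0,0],[0,0,0],1],
    [[0,0,0],[0,0,0],1],
    [[0,0,0],[0,0,0],1],
    [[0,0,0],[0,0,0],1],
  ],
)

```text
time_s: 12.7
position: [0.4869, -0.0406, 0.1085]
tcp_rot: [[0.962, -0.033, 0.273], [-0.032, -0.999, -0.01], [0.273, 0.001, -0.962]]
wrist_force: [0.6, -0.9, 6.4]
width: 0.0004
grip_force: 3.1
```

Emit:
servo_tool(
  commands=[
    [[-0.002,0,0.008],[0,0,0],1],
    [[-0.002,0,0.006],[0,0,0],1],
    [[0,0,0],[0,0,0],1],
    [[0,0,0],[0,0,0],1],
    [[0,0,0],[0,0,0],1],
    [[0,0,0],[0,0,0],1],
    [[0,0,0],[0,0,0],1],
    [[0,0,0],[0,0,0],1],
    [[0,0,0],[0,0,0],1],
    [[0,0,0],[0,0,0],1],
  ],
)

```text
time_s: 13.95
position: [0.487, -0.0406, 0.1081]
tcp_rot: [[0.961, -0.033, 0.273], [-0.031, -0.999, -0.01], [0.273, 0.001, -0.962]]
wrist_force: [-0.3, 0.2, 10.8]
width: 0.0006
grip_force: 5.3
```

Run:
```python
from h import *
from plant import env
c=env.capture("side");f=c["frame"];s=env.sense();print(s["wrist_force"])
f0=load("side0.npz")["frame"]
cv2.imwrite("pics/s2.png",cv2.resize(f[150:330,250:450],None,fx=3,fy=3))
print(np.abs(f[200:300,300:430].astype(int)-f0[200:300,300:430]).mean())
```

```text
[-0.16355656 -0.29072733 10.35614759]
29.279
```

View pics/s2.png

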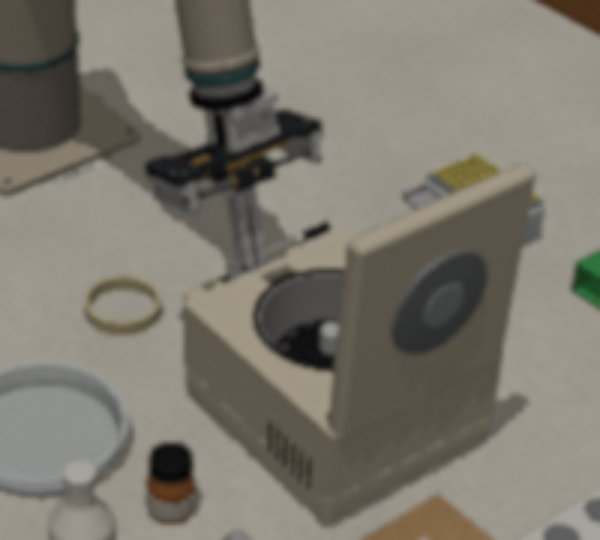

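The crop shows the lid standing fully open at crop (440,300) and the knob in the bowl at (328,335). The hand is clear of both. Now lift, straighten the hand, open it and look.

Emit:
servo_tool(
  commands=[
    [[0.1,0,-0.36],[0,0,0],1],
    [[0.2,0,-0.72],[0,0,0],1],
    [[0.2,0,-0.72],[0,0,0],1],
    [[0.2,0,-0.72],[0,0,0],1],
    [[0.1,0,-0.36],[0,0,0],1],
    [[0,0,0],[0,-0.8,0],0],
    [[0,0,0],[0,-0.78,0],0],
    [[0,0,0],[0,0,0],0],
    [[0,0,0],[0,0,0],0],
    [[0,0,0],[0,0,0],0],
  ],
)

```text
time_s: 15.25
position: [0.4844, -0.0406, 0.2568]
tcp_rot: [[0.999, -0.032, -0.001], [-0.032, -0.999, -0.002], [-0.001, 0.002, -1.0]]
wrist_force: [-0.2, -0.8, -0.6]
width: 0.0473
grip_force: 0.0
```

Run:
```python
from h import *
from plant import env
s=env.sense();print(s["q"].round(1),s["position"],s["tcp_rot"].round(3).tolist(),s["wrist_force"])
c=env.capture("wrist");c.update(pos=s["position"],rot=s["tcp_rot"]);np.savez("wrist2.npz",**c)
t=env.capture("top");np.savez("top2.npz",**t)
a=cv2.resize(t["frame"][120:280,240:430],None,fx=2.5,fy=2.5);w=c["frame"]
cv2.imwrite("pics/w2.png",w);cv2.imwrite("pics/t2.png",a)
```

```text
[  41.    27.7  -57.6  107.4   27.1   59.9 -119.7] [ 0.48441931 -0.04060432  0.25680485] [[0.999, -0.032, -0.001], [-0.032, -0.999, -0.002], [-0.001, 0.002, -1.0]] [-0.15679797 -0.83911124 -0.56399639]
```

View pics/w2.png

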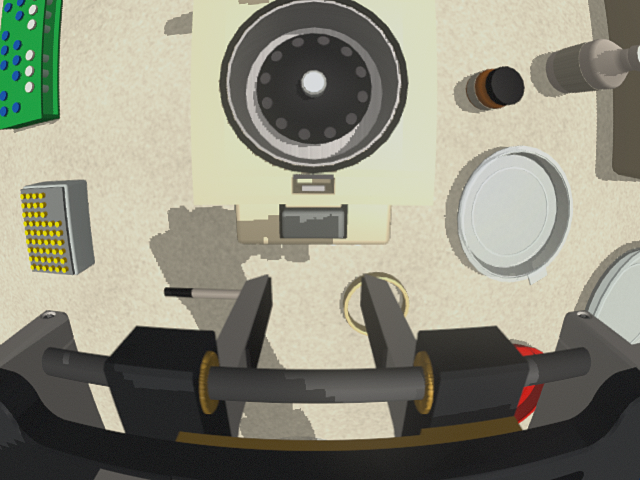

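View pics/t2.png

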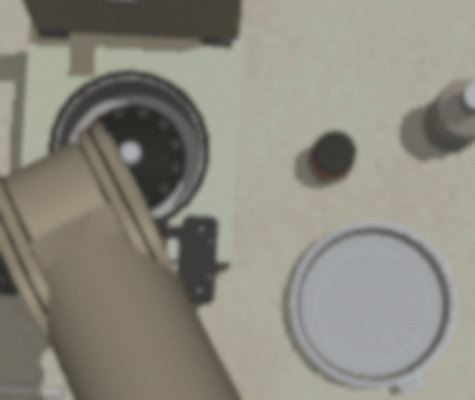

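Wrist view: the knob is at (313,82), the case at (514,213), and the lid is out of view. Top crop: the knob is at (131,152) and the case centre near (372,303), both clear.

```bash
cat >> h.py <<'E'
def blob(f,p,r,thr):
    g=cv2.cvtColor(f,6);x,y=p;w=g[y-r:y+r+1,x-r:x+r+1];m=(w>thr).astype(np.uint8)
    n,l,st,ce=cv2.connectedComponentsWithStats(m);k=l[r,r];return ce[k]+[x-r,y-r],st[k]
E
python3 - <<'E'
from h import *
from plant import env
w=load("wrist2.npz");t=load("top2.npz")
b,st=blob(w["frame"],(313,82),25,150);print("knob w",b,st,wcast(w,b,.113))
b,st=blob(t["frame"],(292,181),10,110);print("knob t",b,st,cast(t,b,.113))
print("origin lid .6126,-.0445")
# case rim from top: hough radii on several scales
g=cv2.cvtColor(t["frame"],6);up=cv2.GaussianBlur(cv2.resize(g[190:300,340:440],None,fx=4,fy=4,interpolation=2),(0,0),2)
for lo,hi in((95,118),(119,128),(129,142)):
    ci=cv2.HoughCircles(up,cv2.HOUGH_GRADIENT,1,400,param1=50,param2=8,minRadius=lo,maxRadius=hi)
    if ci is not None: print(ci[0,0],[cast(t,ci[0,:1,:2]/4+[340,190]-.375,z).round(4) for z in(.004,.028)])
# wrist: brim extremes horizontally/vertically
print([wcast(w,[(458,213),(570,213),(514,147),(512,280)],.028).round(4).tolist()])
s=env.sense();print(plan(s,(.6126,-.0445,.22),Rt(-1.75)))
E
```

```text
knob w [313.55813953  81.60232558] [ 14  14  24  22 430] [[ 0.61231388 -0.04216718  0.113     ]]
knob t [288.42857143 182.66917293] [  0   4  14  17 133] [[ 0.60780913 -0.03574786  0.113     ]]
origin lid .6126,-.0445
[195.5 206.5 112.8] [array([[ 0.4739, -0.2976,  0.004 ]]), array([[ 0.4724, -0.2947,  0.028 ]])]
[196.5 206.5 122.4] [array([[ 0.4739, -0.2982,  0.004 ]]), array([[ 0.4724, -0.2954,  0.028 ]])]
[184.5 209.5 134.1] [array([[ 0.4717, -0.2903,  0.004 ]]), array([[ 0.4703, -0.2875,  0.028 ]])]
[[[0.4762, -0.2073, 0.028], [0.4749, -0.3785, 0.028], [0.5566, -0.2803, 0.028], [0.386, -0.294, 0.028]]]
(array([ 2.55, -0.01,  0.74]), array([ 0.01, -0.  , -0.01]))
```

Emit:
servo_tool(
  commands=[
    [[0.3,-0.01,0],[0,0,0],0.4],
    [[0.5,-0.01,0.1],[0,0,0],0.4],
    [[0.6,-0.01,0.2],[0,0,0],0.4],
    [[0.6,-0.01,0.3],[0,0,0],0.4],
    [[0.4,0,0.3],[0,0,0],0.4],
    [[0.15,0,0.2],[0,0,0],0.4],
    [[0,0,0],[0,0,0],0.4],
    [[0,0,0],[0,0,0],0.4],
    [[0,0,0],[0,0,0],0.4],
    [[0,0,0],[0,0,0],0.4],
  ],
)

```text
time_s: 16.6
position: [0.6134, -0.0429, 0.2027]
tcp_rot: [[0.999, -0.033, 0.001], [-0.033, -0.999, -0.001], [0.001, 0.001, -1.0]]
wrist_force: [-0.2, 0.1, 0.2]
width: 0.0563
grip_force: 0.0
```

Run:
```python
from h import *
from plant import env
s=env.sense();print(s["q"].round(1),s["position"],s["tcp_rot"].round(3).tolist(),s["wrist_force"],s["width"])
c=env.capture("wrist");c.update(pos=s["position"],rot=s["tcp_rot"]);np.savez("wrist3.npz",**c)
f=c["frame"];cv2.imwrite("pics/w3.png",f)
# predicted knob pixel
best=min(((u,v) for u in range(200,440,2) for v in range(100,480,2)),key=lambda p:np.linalg.norm(wcast(c,p,.113)[0,:2]-[.6124,-.0432]));print(best)
```

```text
[  30.5   41.2  -50.8   92.2   34.9   63.6 -121.4] [ 0.61343739 -0.04292928  0.20269585] [[0.999, -0.033, 0.001], [-0.033, -0.999, -0.001], [0.001, 0.001, -1.0]] [-0.15468324  0.11042507  0.23614134] 0.05626673254838128
(318, 246)
```

View pics/w3.png

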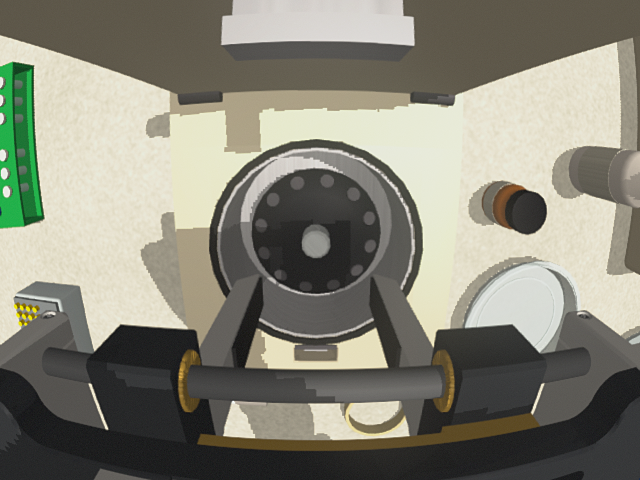

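The wrist view shows the knob at (316,243), nearly centred. The open lid's catch at (320,30) is close to the wrist camera, so I'll back off and turn the hand half round before descending. That puts the camera on the far side from the lid.

Emit:
servo_tool(
  commands=[
    [[-0.5,0,0],[0,0,0],0.4],
    [[-0.8,0,0],[0,0,0],0.4],
    [[-0.7,0,0],[0,0,0],0.4],
    [[0,0,0],[0,0,-1],0.4],
    [[0,0,0],[0,0,-1],0.4],
    [[0,0,0],[0,0,-1],0.4],
    [[0,0,0],[0,0,-1],0.4],
    [[0,0,0],[0,0,-1],0.4],
    [[0,0,0],[0,0,-1],0.4],
    [[0,0,0],[0,0,-1],0.4],
  ],
)

```text
time_s: 17.9
position: [0.5135, -0.0396, 0.2022]
tcp_rot: [[0.368, 0.93, 0.0], [0.93, -0.368, -0.001], [-0.0, 0.0, -1.0]]
wrist_force: [-0.1, 0.5, 0.4]
width: 0.0563
grip_force: 0.0
```

Emit:
servo_tool(
  commands=[
    [[0,0,0],[0,0,-1],0.4],
    [[0,0,0],[0,0,-1],0.4],
    [[0,0,0],[0,0,-1],0.4],
    [[0,0,0],[0,0,-1],0.4],
    [[0,0,0],[0,0,-1],0.4],
    [[0,0,0],[0,0,-1],0.4],
    [[0,0,0],[0,0,-1],0.4],
    [[0,0,0],[0,0,-1],0.4],
    [[0,0,0],[0,0,-1],0.4],
    [[0,0,0],[0,0,-1],0.4],
  ],
)

```text
time_s: 19.15
position: [0.5135, -0.0396, 0.2023]
tcp_rot: [[-0.98, 0.201, 0.0], [0.201, 0.98, -0.001], [-0.0, -0.001, -1.0]]
wrist_force: [-0.1, 0.4, -0.3]
width: 0.0559
grip_force: 0.0
```

Run:
```python
from h import *
from plant import env
c=load("wrist3.npz");b,st=blob(c["frame"],(316,243),22,85);print(b,st,wcast(c,b,.113),wcast(c,(316,243),.113))
s=env.sense();print(s["q"].round(1),s["position"],plan(s,(.6130,-.0432,.15),Rt(178.25)))
```

```text
[315.44164456 241.25066313] [  8   4  28  33 754] [[ 0.6154118  -0.04189676  0.113     ]] [[ 0.61403401 -0.04227093  0.113     ]]
[ 43.8  41.7 -70.7 107.4  44.2  64.4  34.5] [ 0.51354551 -0.03959389  0.2022713 ] (array([-1.96,  0.33,  1.05]), array([-0.  ,  0.  , -0.98]))
```

Emit:
servo_tool(
  commands=[
    [[0,0,0],[0,0,-0.98],0.4],
    [[-0.4,0,0],[0,0,0],0.4],
    [[-0.6,0,0],[0,0,0],0.4],
    [[-0.6,0,0.2],[0,0,0],0.4],
    [[-0.3,0,0.3],[0,0,0],0.4],
    [[-0.09,-0.01,0.35],[0,0,0],0.4],
    [[0,0,0],[0,0,0],0.4],
    [[0,0,0],[0,0,0],0.4],
    [[0,0,0],[0,0,0],0.4],
    [[0,0,0],[0,0,0],0.4],
  ],
)

```text
time_s: 20.4
position: [0.613, -0.0437, 0.1601]
tcp_rot: [[-0.999, 0.037, 0.001], [0.037, 0.999, -0.001], [-0.001, -0.001, -1.0]]
wrist_force: [-0.6, 0.2, -0.6]
width: 0.0564
grip_force: 0.0
```

Run:
```python
from h import *
from plant import env
s=env.sense();print(s["q"].round(1),s["position"])
c=env.capture("wrist");c.update(pos=s["position"],rot=s["tcp_rot"]);np.savez("wrist4.npz",**c)
f=c["frame"];cv2.imwrite("pics/w4.png",f)
best=min(((u,v) for u in range(240,400,1) for v in range(150,400,1)),key=lambda p:np.linalg.norm(wcast(c,p,.113)[0,:2]-[.613,-.043]));print(best)
g=cv2.cvtColor(f,6)
for th in(70,85,100,120,140):
    try:
        b,st=blob(f,best,25,th);print(th,b,st,wcast(c,b,.113))
    except Exception as e: print(e)
print(plan(s,(.613,-.043,.092),Rt(178.25)))
```

```text
[ 36.1  50.5 -64.8  94.6  49.   67.8  47. ] [ 0.61298749 -0.04367545  0.16014476]
(316, 263)
70 [317.45546373 256.80440771] [  10    0   34   39 1089] [[ 0.60906743 -0.04163724  0.113     ]]
85 [317.4565425  256.80993314] [  10    0   34   39 1047] [[ 0.60907116 -0.04163668  0.113     ]]
100 [317.47285887 260.00603136] [ 10   7  33  32 829] [[ 0.61122463 -0.04170124  0.113     ]]
120 [317.7        260.14605263] [ 11   8  32  30 760] [[ 0.6113244  -0.04155908  0.113     ]]
140 [317.69518717 261.34224599] [ 13  11  28  26 561] [[ 0.61213351 -0.04159018  0.113     ]]
(array([0.  , 0.01, 1.36]), array([-0.  ,  0.  , -0.03]))
```

View pics/w4.png

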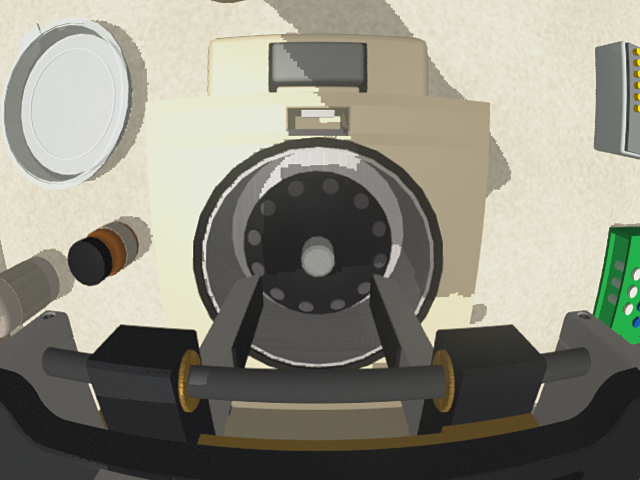

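The wrist view shows the knob between the fingers at (318,261), about 1.5 mm toward +y of the hand. Correct that and descend, then grip.

Emit:
servo_tool(
  commands=[
    [[0,0.03,0.2],[0,0,0],0.4],
    [[0,0,0.3],[0,0,0],0.4],
    [[0,0,0.3],[0,0,0],0.4],
    [[0,0,0.3],[0,0,0],0.4],
    [[0,0,0.16],[0,0,0],0.4],
    [[0,0,0.09],[0,0,0],0.4],
    [[0,0,0],[0,0,0],0.4],
    [[0,0,0],[0,0,0],0.4],
    [[0,0,0],[0,0,0],0.6],
    [[0,0,0],[0,0,0],0.7],
  ],
  squeeze=15,
)

```text
time_s: 21.7
position: [0.6131, -0.0422, 0.0923]
tcp_rot: [[-0.999, 0.037, 0.0], [0.037, 0.999, -0.001], [-0.0, -0.001, -1.0]]
wrist_force: [-0.1, 1.0, -0.6]
width: 0.04
grip_force: 0.0
```

Emit:
servo_tool(
  commands=[
    [[0,0,0],[0,0,0],0.75],
    [[0,0,0],[0,0,0],0.8],
    [[0,0,0],[0,0,0],0.85],
    [[0,0,0],[0,0,0],0.9],
    [[0,0,0],[0,0,0],0.95],
    [[0,0,0],[0,0,0],1],
    [[0,0,0],[0,0,0],1],
    [[0,0,0],[0,0,0],1],
    [[0,0,0],[0,0,0],1],
    [[0,0,0],[0,0,0],1],
  ],
  squeeze=15,
)

```text
time_s: 22.95
position: [0.613, -0.0423, 0.0921]
tcp_rot: [[-0.999, 0.037, 0.0], [0.037, 0.999, -0.001], [-0.0, -0.001, -1.0]]
wrist_force: [-0.2, -2.3, 1.1]
width: 0.0214
grip_force: 15.0
```

Emit:
servo_tool(
  commands=[
    [[0,-0.015,0],[0,0,0],1],
    [[0,0,0],[0,0,0],1],
    [[0,0,-0.03],[0,0,0],1],
    [[0,0,-0.06],[0,0,0],1],
    [[0,0,-0.08],[0,0,0],1],
    [[0,0,-0.08],[0,0,0],1],
    [[0,0,-0.08],[0,0,0],1],
    [[0,0,-0.1],[0,0,0],1],
    [[0,0,-0.1],[0,0,0],1],
    [[0,0,-0.1],[0,0,0],1],
  ],
  squeeze=25,
)

```text
time_s: 24.2
position: [0.613, -0.0429, 0.1239]
tcp_rot: [[-0.999, 0.037, 0.0], [0.037, 0.999, -0.001], [-0.0, -0.001, -1.0]]
wrist_force: [-0.9, -1.3, -3.6]
width: 0.0214
grip_force: 25.0
```

Emit:
servo_tool(
  commands=[
    [[0,0,-0.15],[0,0,0],1],
    [[0,0,-0.25],[0,0,0],1],
    [[0,0,-0.3],[0,0,0],1],
    [[0,0,-0.3],[0,0,0],1],
    [[0,0,-0.3],[0,0,0],1],
    [[0,0,-0.3],[0,0,0],1],
    [[0,0,-0.2],[0,0,0],1],
    [[0,0,-0.1],[0,0,0],1],
    [[0,0,0],[0,0,0],1],
    [[0,0,0],[0,0,0],1],
  ],
)

```text
time_s: 25.45
position: [0.6127, -0.043, 0.218]
tcp_rot: [[-0.999, 0.037, -0.001], [0.037, 0.999, -0.001], [0.001, -0.001, -1.0]]
wrist_force: [-0.8, -0.4, -3.4]
width: 0.0209
grip_force: 25.0
```

Run:
```python
from h import *
from plant import env
s=env.sense();print(s["q"].round(1),s["position"],s["wrist_force"],s["moment"],s["width"])
print(plan(s,(.472,-.292,s["position"][2]),Rt(178.25)))
```

```text
[ 36.7  46.7 -66.5  91.   44.4  72.5  50.5] [ 0.61265636 -0.0429988   0.21796426] [-0.76542651 -0.37034041 -3.43412022] [ 0.09202656 -0.10046077 -0.0214218 ] 0.02091928557285288
(array([ 2.63, -5.08,  0.01]), array([-0.  , -0.01, -0.03]))
```

Emit:
servo_tool(
  commands=[
    [[0.1,-0.2,0],[0,0,0],1],
    [[0.2,-0.4,0],[0,0,0],1],
    [[0.3,-0.6,0],[0,0,0],1],
    [[0.3,-0.6,0],[0,0,0],1],
    [[0.3,-0.6,0],[0,0,0],1],
    [[0.4,-0.7,0],[0,0,0],1],
    [[0.4,-0.7,0],[0,0,0],1],
    [[0.3,-0.6,0],[0,0,0],1],
    [[0.2,-0.45,0],[0,0,0],1],
    [[0.13,-0.23,0],[0,0,0],1],
  ],
)

```text
time_s: 26.7
position: [0.4707, -0.2938, 0.2183]
tcp_rot: [[-0.999, 0.039, -0.001], [0.039, 0.999, -0.001], [0.001, -0.001, -1.0]]
wrist_force: [0.4, 0.5, -3.7]
width: 0.0216
grip_force: 25.0
```

Run:
```python
from h import *
from plant import env
s=env.sense();print(s["q"].round(1),s["position"],s["tcp_rot"].round(3).tolist(),s["wrist_force"],s["moment"],s["width"])
c=env.capture("wrist");c.update(pos=s["position"],rot=s["tcp_rot"]);np.savez("wrist5.npz",**c);cv2.imwrite("pics/w5.png",c["frame"])
print(plan(s,(.472,-.292,s["position"][2]),Rt(178.25)))
```

```text
[ 68.7  42.5 -68.4 100.4  42.8  67.9  75.4] [ 0.47070865 -0.29381998  0.21826667] [[-0.999, 0.039, -0.001], [0.039, 0.999, -0.001], [0.001, -0.001, -1.0]] [ 0.35989782  0.49322779 -3.70235331] [ 0.1333679 -0.119289   0.0093995] 0.021552120481941977
(array([-0.02,  0.04, -0.  ]), array([-0.  , -0.01, -0.05]))
```

View pics/w5.png

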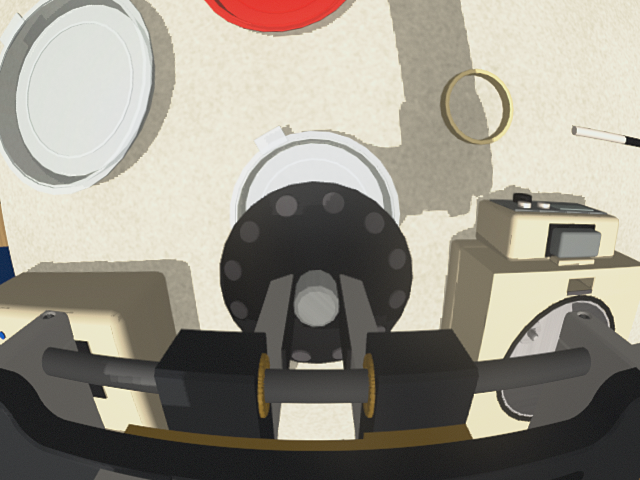

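The wrist view shows the rotor held level over the case. Visible brim points are (231,200), (399,200), (250,163) and (315,131), away from the lug at (270,138).

Run:
```python
from h import *
from scipy.optimize import least_squares
c=load("wrist5.npz");t=load("top0.npz");w2=load("wrist2.npz")
g=cv2.GaussianBlur(c["frame"],(0,0),1).astype(int)
for y in(170,185,200,): 
    r=g[y,215:265];d=r[:,0]-r[:,2];print(y,"L",[(215+i,int(r[i].sum()//3),int(d[i])) for i in range(0,50,5)])
    r=g[y,375:415];d=r[:,0]-r[:,2];print(y,"R",[(375+i,int(r[i].sum()//3),int(d[i])) for i in range(0,40,4)])
p=[(231,200),(399,200),(250,163),(315,131),(360,141),(388,165)]
def fit(P):
    P=P[:,:2];f=lambda r:least_squares(lambda q:np.hypot(*(P-q[:2]).T)-(r or q[2]),[.47,-.29,.088]);a=f(.088);b=f(0);return a.x[:2].round(4),a.cost**.5,b.x.round(4)
print("w5",fit(wcast(c,p,.028)))
print("w2",fit(wcast(w2,[(458,213),(570,213),(514,147),(512,280)],.028)))
q=np.array([(495,485),(768,485),(630,352),(735,400),(530,405)])/4+[230,120]-.375
print("t0",fit(cast(t,q,.028)))
```

```text
170 L [(215, 226, -21), (220, 228, -20), (225, 226, -21), (230, 229, -18), (235, 228, -19), (240, 226, -20), (245, 235, 0), (250, 217, -2), (255, 129, -7), (260, 209, -2)]
170 R [(375, 146, -6), (379, 219, -1), (383, 226, 0), (387, 177, -16), (391, 156, -22), (395, 152, -23), (399, 154, -23), (403, 155, -23), (407, 153, -23), (411, 153, -23)]
185 L [(215, 225, -21), (220, 227, -19), (225, 227, -21), (230, 225, -22), (235, 232, -5), (240, 230, 0), (245, 132, -8), (250, 171, -4), (255, 227, 1), (260, 226, 1)]
185 R [(375, 226, 1), (379, 165, -2), (383, 141, -5), (387, 215, -1), (391, 225, 0), (395, 163, -18), (399, 156, -24), (403, 157, -24), (407, 156, -23), (411, 156, -23)]
200 L [(215, 226, -21), (220, 225, -21), (225, 225, -22), (230, 229, -13), (235, 230, 0), (240, 147, -9), (245, 146, -6), (250, 226, 1), (255, 222, 2), (260, 87, -3)]
200 R [(375, 180, 0), (379, 226, 0), (383, 166, -3), (387, 139, -5), (391, 203, -1), (395, 225, -1), (399, 171, -20), (403, 157, -23), (407, 157, -24), (411, 157, -24)]
w5 (array([ 0.4711, -0.2928]), np.float64(0.002281714905028426), array([ 0.4713, -0.2928,  0.0881]))
w2 (array([ 0.4717, -0.293 ]), np.float64(0.0032469331100192077), array([ 0.4718, -0.2928,  0.0857]))
t0 (array([ 0.4717, -0.293 ]), np.float64(0.0021263865143730737), array([ 0.4707, -0.293 ,  0.0888]))
```

Emit:
servo_tool(
  commands=[
    [[-0.01,0.01,0.2],[0,0,0],1],
    [[-0.01,0.01,0.4],[0,0,0],1],
    [[0,0,0.5],[0,0,0],1],
    [[0,0,0.5],[0,0,0],1],
    [[0,0,0.5],[0,0,0],1],
    [[0,0,0.5],[0,0,0],1],
    [[0,0,0.4],[0,0,0],1],
    [[0,0,0.25],[0,0,0],1],
    [[0,0,0.1],[0,0,0],1],
    [[0,0,0.05],[0,0,0],1],
  ],
)

```text
time_s: 28.0
position: [0.4737, -0.2909, 0.0489]
tcp_rot: [[-0.999, 0.037, 0.001], [0.037, 0.999, -0.001], [-0.001, -0.001, -1.0]]
wrist_force: [0.5, 0.4, -3.3]
width: 0.0213
grip_force: 25.0
```

Emit:
servo_tool(
  commands=[
    [[0,0,0.01],[0,0,0],1],
    [[0,0,0.01],[0,0,0],1],
    [[0,0,0.01],[0,0,0],1],
    [[0,0,0.01],[0,0,0],1],
    [[0,0,0.01],[0,0,0],1],
    [[0,0,0.01],[0,0,0],1],
    [[0,0,0.01],[0,0,0],1],
    [[0,0,0],[0,0,0],1],
    [[0,0,0],[0,0,0],1],
    [[0,0,0],[0,0,0],1],
  ],
)

```text
time_s: 29.25
position: [0.4733, -0.291, 0.0452]
tcp_rot: [[-0.999, 0.037, -0.0], [0.037, 0.999, -0.001], [-0.0, -0.001, -1.0]]
wrist_force: [-0.1, 1.1, -3.7]
width: 0.0211
grip_force: 25.0
```

Emit:
servo_tool(
  commands=[
    [[0.015,-0.02,0],[0,0,0],1],
    [[0.015,-0.02,0],[0,0,0],1],
    [[0,0,0],[0,0,0],1],
    [[0,0,0.01],[0,0,0],1],
    [[0,0,0.01],[0,0,0],1],
    [[0,0,0.01],[0,0,0],1],
    [[0,0,0.01],[0,0,0],1],
    [[0,0,0.01],[0,0,0],1],
    [[0,0,0.01],[0,0,0],1],
    [[0,0,0],[0,0,0],1],
  ],
)

```text
time_s: 30.5
position: [0.4717, -0.2929, 0.0421]
tcp_rot: [[-0.999, 0.037, -0.0], [0.037, 0.999, -0.001], [0.0, -0.001, -1.0]]
wrist_force: [0.3, 0.1, -3.4]
width: 0.021
grip_force: 25.0
```

Emit:
servo_tool(
  commands=[
    [[0,0,0.01],[0,0,0],1],
    [[0,0,0.01],[0,0,0],1],
    [[0,0,0],[0,0,0],1],
    [[0,0,0],[0,0,0],1],
    [[0,0,0],[0,0,0],1],
    [[0,0,0],[0,0,0],1],
    [[0,0,0],[0,0,0],1],
    [[0,0,0],[0,0,0],1],
    [[0,0,0],[0,0,0],1],
    [[0,0,0],[0,0,0],1],
  ],
)

```text
time_s: 31.75
position: [0.4718, -0.293, 0.0412]
tcp_rot: [[-0.999, 0.037, 0.0], [0.037, 0.999, -0.001], [-0.0, -0.001, -1.0]]
wrist_force: [-0.9, -1.6, -2.0]
width: 0.021
grip_force: 25.0
```

Contact is starting, so a little further.

Emit:
servo_tool(
  commands=[
    [[0,0,0.006],[0,0,0],1],
    [[0,0,0.006],[0,0,0],1],
    [[0,0,0],[0,0,0],1],
    [[0,0,0],[0,0,0],1],
    [[0,0,0],[0,0,0],1],
    [[0,0,0],[0,0,0],1],
    [[0,0,0],[0,0,0],1],
    [[0,0,0],[0,0,0],1],
    [[0,0,0],[0,0,0],1],
    [[0,0,0],[0,0,0],1],
  ],
  squeeze=15,
)

```text
time_s: 33.0
position: [0.4717, -0.2932, 0.041]
tcp_rot: [[-0.999, 0.037, 0.0], [0.037, 0.999, -0.001], [-0.0, -0.001, -1.0]]
wrist_force: [-1.2, -1.5, 5.1]
width: 0.0216
grip_force: 15.0
```

Emit:
servo_tool(
  commands=[
    [[0,0,0],[0,0,0],0.75],
    [[0,0,0],[0,0,0],0.7],
    [[0,0,0],[0,0,0],0.65],
    [[0,0,0],[0,0,0],0.6],
    [[0,0,0],[0,0,0],0.5],
    [[0,0,0],[0,0,0],0.45],
    [[0,0,0],[0,0,0],0.45],
    [[0,0,0],[0,0,0],0.45],
    [[0,0,0],[0,0,0],0.45],
    [[0,0,0],[0,0,0],0.45],
  ],
  squeeze=5,
)

```text
time_s: 34.25
position: [0.4717, -0.2929, 0.0406]
tcp_rot: [[-0.999, 0.037, -0.0], [0.037, 0.999, -0.001], [0.0, -0.001, -1.0]]
wrist_force: [1.2, -0.6, -0.4]
width: 0.0519
grip_force: 0.0
```

Emit:
servo_tool(
  commands=[
    [[0,0,-0.1],[0,0,0],0.45],
    [[0,0,-0.2],[0,0,0],0.45],
    [[0,0,-0.4],[0,0,0],0.45],
    [[0,0,-0.5],[0,0,0],0.45],
    [[0,0,-0.5],[0,0,0],0.45],
    [[0,0,-0.5],[0,0,0],0.45],
    [[0,0,-0.4],[0,0,0],0.45],
    [[0,0,-0.2],[0,0,0],0.45],
    [[0,0,0],[0,0,0],0.45],
    [[0,0,0],[0,0,0],0.45],
  ],
)

```text
time_s: 35.5
position: [0.4711, -0.2928, 0.1799]
tcp_rot: [[-0.999, 0.037, -0.001], [0.037, 0.999, -0.0], [0.001, -0.0, -1.0]]
wrist_force: [0.4, -0.9, -0.9]
width: 0.0519
grip_force: 0.0
```

Run:
```python
from h import *
from plant import env
s=env.sense();print(s["q"].round(1),s["position"],s["wrist_force"],s["width"])
c=env.capture("wrist");c.update(pos=s["position"],rot=s["tcp_rot"]);np.savez("wrist6.npz",**c)
d=env.capture("side")["frame"]
cv2.imwrite("pics/w6.png",np.hstack([cv2.resize(c["frame"],(480,360)),cv2.resize(d[180:360,190:350],(320,360))]))
```

```text
[ 67.2  44.6 -65.7 102.9  45.5  63.9  73.4] [ 0.47112002 -0.29282338  0.17986679] [ 0.37266706 -0.86613516 -0.88579444] 0.05186367489231105
```

View pics/w6.png

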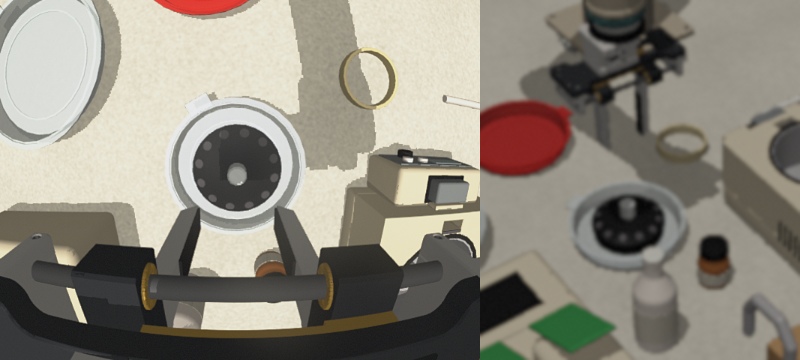

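The rotor sits flat and centred in the case (left panel (237,168), right panel (628,222)), and the hand is clear. Handing in.

```bash
python3 -c "
from plant import env
print(env.close_job())"
```

```text
the job is handed in; nothing more can be done
None
```

The job is handed in at about 36 s: the lid sprang open on its own without being touched, and the rotor sits flat in the middle of the case, released; the key was pressed slightly past its click, to its stop (10.8 N, under the 18 N limit).

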